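Hold the vial adapter bore-up over the heater-shaker

ROBOT

A 6-joint arm with a two-finger parallel gripper is mounted at the origin on the work surface. World frame = base frame: x ahead of the robot, y to its left, z up, the work surface at z = 0. Lengths are in mm, angles in rad, forces in N, time in s.
With the tool pointing down it reaches from about 350 to 800 mm from the base axis. Payload 7.3 kg.
Tool frame: the origin (TCP) lies on the centre line of the jaws, within the pads' length; the fingertips stand 17 mm ahead of it and the grasp point (between the pads) lies 2 mm behind it; z points along the fingers, y is the line along which they close (so a half turn about z gives the same grasp; the last joint's range is limited). The gripper opens to 85 mm and grips with 20 to 120 N. Pads are 22 mm wide; open, the fingers measure 114 mm over their backs; the gripper's body (76 mm by 85 mm) begins 54 mm behind the grasp point. The pads swing forward as they close: fully open they stand 13 mm farther back than shut.
Start: joints at [-1.405, 0.342, 1.524, -0, 1.275, -0.146], TCP at [161.078, -499.697, 248.322] pointing down, gripper open.
Joint ranges: [-2.53, 2.53], [-0.77, 2.02], [0.04, 2.7], [-1, 4.14], [0.28, 2.66], [-3.11, 3.11]. Speed limits (rad/s): [2.57, 2.57, 3.14, 3.14, 3.14, 3.14].

INTERFACE

Orientations are given as a unit quaternion [x, y, z, w].
In Python, from station import bot gives the robot as it stands. The module is installed in compiled form; this text tells all that it offers.
- The arm moves only by the shell command python3 -m inch 'ROWS' [OPENING]. ROWS is JSON, a list of rows, each an object with "delta_pos": the shift along the world's x, y, z in units of 100 mm (1.0 is 100 mm), a list of three; "rot": the turn, a rotation vector about the world's x, y, z in units of 30 degrees (1.0 is 30 degrees), a list of three. A call has 1 to 8 rows; each row shifts and turns the commanded pose from where the row before left it; what a row does not reach is not made up. A row lasts 1/8 s, in which the tool goes at most 62.5 mm and 10.7 degrees, less where a joint would pass 70% of its speed; a pose out of reach is approached as far as the arm can. A call with a number of a shift or a turn outside -1 to 1 is refused whole. A call with a gripper value outside its range is refused whole. OPENING is the closure in counts, from 0 (fully open) to 255 (shut), set as the call begins (- or left out, the last holds). The fingers move at their own pace and stop on an object; the grip force is fixed at half the most. Time passes only in rows, so rows that do not move let the fingers close. It gives the time, the measured TCP pose, the force, the opening and the grip force at its end, in the units of the state.
- bot.read_state(): the state, without advancing time (a new reading comes with each control period).
- bot.get_image(name): name is "side" or "top"; returns a dict with "pixels" (400x640x3 uint8, red, green, blue), "fx", "fy", "cx", "cy" (pixels), "xyz" and "attitude" of the camera in the world. Camera axes: x right, y up, looking along -z (the intrinsics and any distortion apply to the point x, -y, -z); pixel columns grow to the right and rows downward; lengths in mm; the calibration is good to about 2 mm. A picture is of the moment at which its call begins. There is no depth.
- bot.finish_job(): hands the job in; it is judged then, once.
The state is a dict: "clock": time; "joints": joint angles; "qvel": joint speeds; "joint_torque": joint torques, N m; "ee_pos": TCP position; "tool_rot": TCP orientation; "wrist_force": force on the tool from outside, world axes, zero at the start; "torque": the same for the moment, N m; "opening": finger opening in mm; "grasp_force": force on a finger pad.
Only numpy, scipy, OpenCV 4.12 (cv2) and the standard library are available. Lean on these libraries where they do the work, as an engineer would, in place of code of your own. Each camera call takes 0.05 s, during which the arm holds its last target. There are 200 camera calls.

TASK

The square aluminium vial adapter is lying on its side on the grey bench mat; from above its two ends look alike, but only one has the blind bore. Find which by eye or by feel, pick it up, turn it over so that the bore opens straight up, and finish while still holding it steady in the gripper, with its underside about a hand's breadth (10 cm) above the middle of the empty black plate nest on the heater-shaker, so that I can drop a vial into it. Leave everything else on the bench where it is.

Things in the scene. Friction and masses are not known exactly. Their poses are not given: they have to be found in the camera images.
- adapter: Bare aluminium block, 50 x 50 mm square, 66 mm long, about 0.35 kg, loose on its side on the mat (2 mm thick). One square end has a black-lined blind bore 30 mm wide, 50 mm deep; the other is plain. Origin: middle of the side it starts on, 25 mm below its centreline. x: along its length, out of the bore (level at the start, any heading); z: up at the start. Flat sides at y = +-25 mm to grip.
- adapter_mid (a point): Centre of the adapter's volume, on its centreline, 33 mm from either end; axes as the adapter's.
- bore_mouth (a point): Centre of the bore's mouth, in the plane of the open end, 33 mm along +x from adapter_mid; axes as the adapter's, so x points straight out of the bore.
- nest_centre (a point): Centre of the top face of the empty black plate nest on the heater-shaker, 62 mm above the bench. The nest plate is 106 x 148 mm (its x and y) with corner pegs 10 mm high, two small white bushings in its middle. z up.
- heater_shaker: The heater-shaker: white box 104 x 150 mm with a small display, fixed to the bench, carrying the empty black nest; 72 mm high over the pegs. Origin: centre of its underside.
- plate_nest: A lower black plate nest on four steel posts, fixed, 106 x 148 mm, 38 mm to its top face (48 mm over the pegs), occupied by the microplate; it may stand nearer or farther than the heater-shaker. Origin: centre of its underside.
- microplate: White 96-well microplate, 86 x 128 mm, 14 mm high, loose on the lower nest; leave it. Origin: centre of its underside.
- tube_adapter: Blue plastic adapter of like size, 50 x 50 x 66 mm, with a narrow bore, standing upright; not the one wanted, leave it. Origin: centre of its underside.
- vial: Glass vial with white cap, 28 mm wide, 61 mm high, standing; leave it. Origin: centre of its underside.
- tube_rack: Orange rack of capped tubes, 70 x 190 mm, 88 mm high; leave it. Origin: centre of its underside.
- reagent_bottle: Amber bottle with blue cap, 70 mm wide, 140 mm high, standing; leave it. Origin: centre of its underside.
- tip_box: Blue box of yellow pipette tips, 86 x 120 mm, 54 mm high; leave it. Origin: centre of its underside.
- hex_driver: Hand screwdriver, red handle, about 0.2 m long, lying on the bench; leave it. Origin: on its underside, x along its length.
Things that resemble listed ones, but are neither listed nor needed, are in the scene too. Of the things shaped like the adapter, the aluminium one is meant.

How it is judged:
By the outcome, as a careful person would: the job done as asked, in the order asked, and still so for the second after the job is handed in, while the arm keeps its last pose, push and grip.
It also fails if it takes over 38 s, if anything falls off the work surface, if the arm or the gripper's body presses on something with over 40 N, if the wrist force passes 120 N, or if a joint passes its speed limit or range.

## Working session

There is one attempt and no reset: what is moved stays moved. The work goes in short steps, Python scripts to look and compute and a shell command to move; the robot and the scene stay as the last step left them, time stands still between calls to the robot, and variables do not carry over. Pictures are saved under pics/ and viewed, at most 10 in all, crops included, and the job is handed in when it is done.

```bash
mkdir -p pics
cat > h.py <<'E'
import numpy as np,cv2
from scipy.spatial.transform import Rotation as R
from station import bot
def cam(n):
    d=bot.get_image(n); return d
def ray(d,u,v,z):
    a=d["attitude"]; M=R.from_quat(a).as_matrix() if np.size(a)==4 else np.array(a)
    r=M@np.array([(u-d["cx"])/d["fx"],-(v-d["cy"])/d["fy"],-1.]); o=np.array(d["xyz"])
    return o+r*(z-o[2])/r[2]
def proj(d,p):
    a=d["attitude"]; M=R.from_quat(a).as_matrix()
    q=M.T@(np.array(p)-d["xyz"]); return d["cx"]+d["fx"]*q[0]/-q[2], d["cy"]-d["fy"]*q[1]/-q[2]
def save(d,f,box=None,s=1):
    im=d["pixels"][...,::-1]
    if box: im=im[box[1]:box[3],box[0]:box[2]]
    cv2.imwrite("pics/"+f,cv2.resize(im,None,fx=s,fy=s,interpolation=cv2.INTER_CUBIC))
E
python3 - <<'E'
from h import *
for n in("top","side"):
    d=cam(n); save(d,n+"0.png"); print({k:v for k,v in d.items() if k!="pixels"})
print(bot.read_state())
E
```

```text
{'fx': 494.7202806712355, 'fy': 494.7202806712355, 'cx': 325.5008101011422, 'cy': 207.45230646500028, 'xyz': array([ 184.80806195,  -55.35910714, 1635.98684561]), 'attitude': array([ 0.07596027, -0.07356547, -0.69454096,  0.71163967])}
{'fx': 377.16277020419824, 'fy': 377.16277020419824, 'cx': 319.5061069514887, 'cy': 198.39492244222572, 'xyz': array([393.41937548, 633.42968336, 808.77836728]), 'attitude': array([-0.02795758,  0.36841176,  0.92586216, -0.07918592])}
{'clock': 0.1, 'joints': array([-1.40499712e+00,  3.42629992e-01,  1.52488870e+00,  3.73930544e-05,
        1.27540556e+00, -1.45951451e-01]), 'qvel': array([-0.00121047, -0.00126214, -0.00229222, -0.00037238, -0.00053283,
       -0.00282418]), 'joint_torque': array([ 2.39781933e-03, -4.34447765e+01, -2.46489108e+01,  2.42527176e-05,
        4.65892590e-03, -2.72231944e-06]), 'ee_pos': array([ 161.03310093, -499.35710272,  247.71885566]), 'tool_rot': array([ 9.87876647e-01,  1.55239451e-01,  1.12750687e-05, -6.65941271e-04]), 'wrist_force': array([-0.17802964, -0.54019273, -0.34071132]), 'torque': array([ 0.03115935, -0.02326148,  0.00594466]), 'grasp_force': 0.0, 'opening': 85.02534650259406}
```

View pics/top0.png

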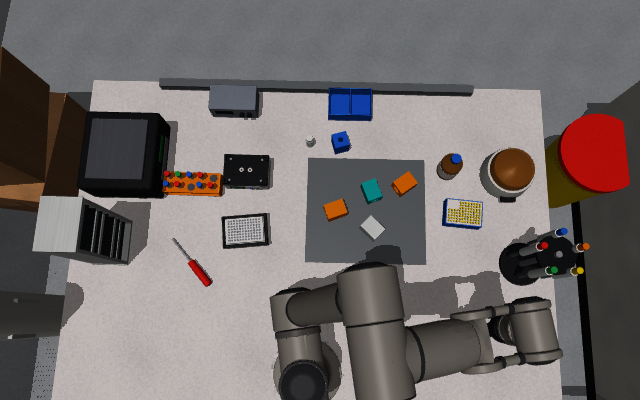

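View pics/side0.png

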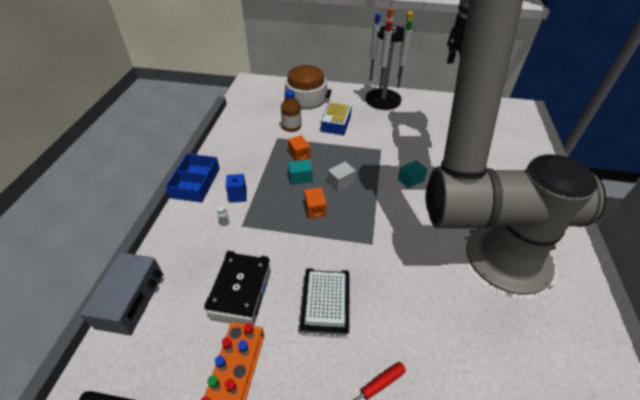

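The top view shows these candidates shaped like the adapter: grey (372,228), orange (335,209) and (404,183), teal (371,190), and blue (341,142), which is the standing tube adapter. The side view shows a second teal block at (413,173). The bare aluminium one is the grey block, at top (372,228) and side (342,176). The nest is at top (246,171). I'll check the choice in a close crop.

Run:
```python
from h import *
t=cam("top"); s=cam("side")
a=cv2.resize(t["pixels"][200:255,340:405,::-1],None,fx=6,fy=6,interpolation=cv2.INTER_CUBIC)
b=cv2.resize(s["pixels"][150:205,310:375,::-1],None,fx=6,fy=6,interpolation=cv2.INTER_CUBIC)
cv2.imwrite("pics/crop.png",np.hstack([a,b]))
hsv=cv2.cvtColor(t["pixels"],cv2.COLOR_RGB2HSV)
m=((hsv[...,2]>120)&(hsv[...,1]<50)).astype(np.uint8); mm=np.zeros_like(m); mm[200:255,340:405]=m[200:255,340:405]
c=max(cv2.findContours(mm,0,1)[0],key=cv2.contourArea)
print(cv2.contourArea(c))
P=np.array([ray(t,*p[0],52)[:2] for p in c],np.float32)
r=cv2.minAreaRect(P); print(r,cv2.boxPoints(r))
# nest: dark blob
m=((hsv[...,2]<60)).astype(np.uint8); mm=np.zeros_like(m); mm[148:192,218:275]=m[148:192,218:275]
mm=cv2.morphologyEx(mm,3,np.ones((9,9)))
c=max(cv2.findContours(mm,0,1)[0],key=cv2.contourArea)
P=np.array([ray(t,*p[0],62)[:2] for p in c],np.float32); print(cv2.minAreaRect(P))
for q in[(241,170),(250,170)]: print(ray(t,*q,62))
for q in[(238,276),(237,288)]: print(ray(s,*q,62))
print(ray(t,303,380,0))
```

```text
276.0
((465.3831787109375, -199.23858642578125), (64.2508316040039, 49.25435256958008), 46.06487274169922) [[ 425.3585  -205.28552]
 [ 460.82785 -239.46033]
 [ 505.40787 -193.19165]
 [ 469.9385  -159.01685]]
((633.6538696289062, 222.59933471679688), (162.2781982421875, 128.08050537109375), 89.69319152832031)
[643.20095212 236.77763885  62.        ]
[643.920558   207.00420188  62.        ]
[648.65207758 208.98064516  62.        ]
[641.22378338 238.84246165  62.        ]
[-20.31368268  11.78266862   0.        ]
```

View pics/crop.png

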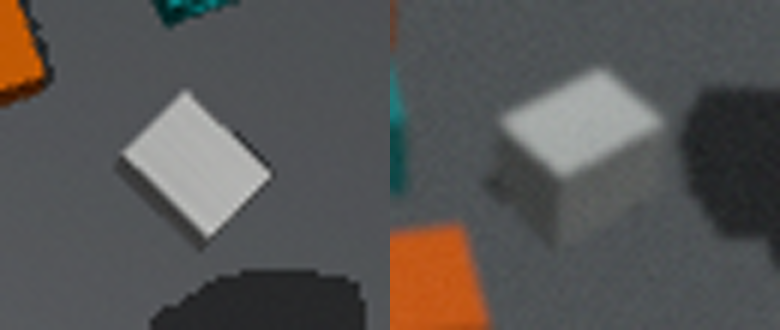

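The crop confirms the choice: a bare grey block with its long axis at about 46° in world. The left-near end in the side view, facing (+x,+y), looks plain with no black disc. I'll check its brightness numerically, since the face is in shade.

Run:
```python
from h import *
s=cam("side")
c=np.array([465.4,-199.2]);u=np.array([.694,.72]);v=np.array([-.72,.694])
def samp(f):
    for z in(45,36,27,18,9):
        print([round(float(cv2.getRectSubPix(s["pixels"][...,1].astype(np.float32),(1,1),proj(s,[*f(k),z]))[0,0])) for k in range(-24,25,6)])
print("end");samp(lambda k:c+33*u+k*v)
print("side");samp(lambda k:c+25*v+k*u)
st=bot.read_state(); print(R.from_quat(st["tool_rot"]).as_matrix().round(3))
# plain mid between the bushings by bright blobs
t=cam("top"); g=t["pixels"][150:190,222:272].min(2); m=(g>120).astype(np.uint8)
n,_,S,C=cv2.connectedComponentsWithStats(m); print([(S[i][4],C[i]+[222,150],ray(t,*(C[i]+[222,150]),64)) for i in range(1,n) if S[i][4]<40])
```

```text
end
[80, 76, 74, 73, 73, 71, 71, 71, 71]
[78, 71, 66, 65, 68, 66, 63, 64, 72]
[78, 71, 66, 64, 64, 64, 65, 66, 71]
[76, 60, 63, 65, 64, 66, 64, 64, 70]
[57, 58, 65, 68, 67, 67, 66, 63, 72]
side
[108, 104, 105, 105, 108, 107, 108, 105, 104]
[93, 92, 93, 92, 92, 92, 90, 91, 90]
[96, 93, 92, 90, 93, 93, 92, 90, 90]
[93, 92, 93, 91, 92, 92, 91, 91, 91]
[94, 94, 90, 92, 93, 93, 93, 91, 91]
[[ 0.952  0.307 -0.   ]
 [ 0.307 -0.952  0.001]
 [ 0.    -0.001 -1.   ]]
[(np.int32(12), array([241.08333333, 169.33333333]), array([644.91384479, 236.26922669,  64.        ])), (np.int32(8), array([249.5, 169.5]), array([645.01377766, 208.42022054,  64.        ])), (np.int32(30), array([236.73333333, 188.86666667]), array([578.06467178, 246.50917847,  64.        ])), (np.int32(1), array([255., 189.]), array([579.06317142, 186.6318102 ,  64.        ])), (np.int32(5), array([270.2, 188.6]), array([581.61905853, 136.89771589,  64.        ]))]
```

The (+x,+y) end is uniformly grey (63–80), with no dark disc, so the bore faces (-x,-y), along b≈(-0.69,-0.72). I'll look again after lifting. The nest centre comes out at about (644,223), and the block centre at (465,-199,27), which fits a block on the mat. First move: a small tilt about the radial axis, to learn the sign of joint 4.

```bash
python3 -m inch '[{"delta_pos":[0,0,0],"rot":[0.05,-0.33,0]},{"delta_pos":[0,0,0],"rot":[0,0,0]}]' 0; python3 -c "
from h import *
s=bot.read_state();print(s['joints'].round(3),s['ee_pos'],R.from_quat(s['tool_rot']).as_matrix().round(3))"
```

```text
clock: 0.55
ee_pos: [159.4, -500.0, 248.0]
tool_rot: [0.984, 0.153, 0.087, 0.0]
wrist_force: [-0.3, 0.4, 0.1]
opening: 85.2
grasp_force: 0.0
[-1.508  0.335  1.548  0.182  1.279 -0.3  ] [ 159.39984501 -500.01652882  248.00159662] [[ 0.938  0.301  0.172]
 [ 0.301 -0.953  0.026]
 [ 0.172  0.027 -0.985]]
```

Positive j4 swings the tool left. So the plan is to grasp tool-down with the wrist a half turn round (j6≈-2.8), yaw so that the bore heads left at the nest, and tilt 90° leftward. Now I'll go above the block.

```bash
python3 -m inch '[{"delta_pos":[0,0,0],"rot":[-0.05,0.33,0]},{"delta_pos":[0.38,0.38,0],"rot":[0,0,0.35]},{"delta_pos":[0.38,0.38,0],"rot":[0,0,0.35]},{"delta_pos":[0.38,0.38,0],"rot":[0,0,0.35]},{"delta_pos":[0.38,0.38,0],"rot":[0,0,0.35]},{"delta_pos":[0.38,0.38,0],"rot":[0,0,0.35]},{"delta_pos":[0.38,0.38,0],"rot":[0,0,0.35]},{"delta_pos":[0.38,0.38,0],"rot":[0,0,0.35]}]' 0
python3 -m inch '[{"delta_pos":[0.38,0.34,0],"rot":[0,0,0.35]},{"delta_pos":[0,0,0],"rot":[0,0,0.35]},{"delta_pos":[0,0,0],"rot":[0,0,0.35]},{"delta_pos":[0,0,0],"rot":[0,0,0.35]},{"delta_pos":[0,0,0],"rot":[0,0,0.35]},{"delta_pos":[0,0,0],"rot":[0,0,0.35]},{"delta_pos":[0,0,0],"rot":[0,0,0.35]},{"delta_pos":[0,0,0],"rot":[0,0,0.35]}]' 0
cat > s.py <<'E'
from h import *
s=bot.read_state();M=R.from_quat(s['tool_rot']).as_matrix()
print(s['joints'].round(3),s['ee_pos'].round(1),s['wrist_force'].round(1),s['opening'],s['grasp_force']);print(M.round(3),'yangle',np.degrees(np.arctan2(M[1,1],M[0,1])),s['clock'])
E
python3 s.py
```

```text
clock: 1.55
ee_pos: [428.3, -232.2, 248.7]
tool_rot: [0.696, 0.718, -0.001, 0.001]
wrist_force: [-0.1, -1.1, 0.6]
opening: 85.5
grasp_force: 0.0
clock: 2.55
ee_pos: [465.2, -199.5, 248.5]
tool_rot: [0.037, 0.999, -0.001, -0.001]
wrist_force: [0.1, 0.1, -1.4]
opening: 85.4
grasp_force: 0.0
[-0.555  0.307  1.574 -0.003  1.26  -2.05 ] [ 465.2 -199.5  248.5] [ 0.1  0.1 -1.4] 85.35739758936377 0.0
[[-0.997  0.075 -0.001]
 [ 0.075  0.997 -0.003]
 [ 0.001 -0.003 -1.   ]] yangle 85.72432819828175 2.55
```

```bash
python3 -m inch '[{"delta_pos":[0,0,-0.25],"rot":[0,0,0.335]},{"delta_pos":[0,0,-0.25],"rot":[0,0,0.335]},{"delta_pos":[0,0,-0.25],"rot":[0,0,0.335]},{"delta_pos":[0,0,-0.25],"rot":[0,0,0.335]},{"delta_pos":[0,0,-0.2],"rot":[0,0,0.335]},{"delta_pos":[0,0,0],"rot":[0,0,0]}]' 0
python3 s.py
python3 - <<'E'
from h import *
t=cam("top");s=cam("side")
a=cv2.resize(t["pixels"][190:270,320:430,::-1],None,fx=4,fy=4,interpolation=cv2.INTER_CUBIC)
b=cv2.resize(s["pixels"][110:210,300:385,::-1],None,fx=3.2,fy=3.2,interpolation=cv2.INTER_CUBIC)
cv2.imwrite("pics/above.png",np.hstack([a,b]))
E
```

```text
clock: 3.3
ee_pos: [464.5, -198.9, 127.3]
tool_rot: [-0.387, 0.922, 0.001, -0.002]
wrist_force: [0.8, 0.5, 0.9]
opening: 85.4
grasp_force: 0.0
[-5.550e-01  4.430e-01  1.741e+00 -2.000e-03  9.600e-01 -2.920e+00] [ 464.5 -198.9  127.3] [0.8 0.5 0.9] 85.37561276714573 0.0
[[-0.7   -0.714 -0.003]
 [-0.714  0.7    0.   ]
 [ 0.002  0.003 -1.   ]] yangle 135.5803586422742 3.3
```

View pics/above.png

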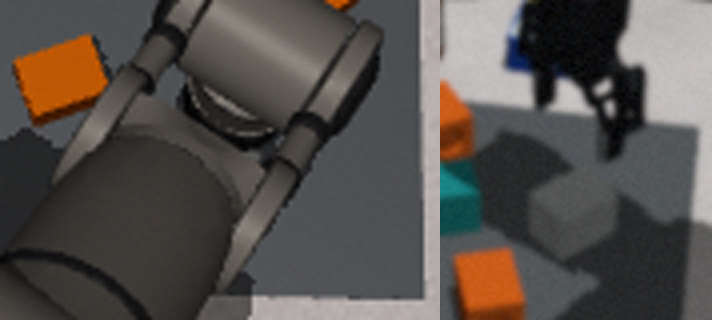

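The pictures show the open gripper straddling the block, with the fingers on its ±y sides and clear of the teal and orange blocks. Descending and gripping.

```bash
python3 -m inch '[{"delta_pos":[0,0,-0.25],"rot":[0,0,0]},{"delta_pos":[0,0,-0.25],"rot":[0,0,0]},{"delta_pos":[0,0,-0.25],"rot":[0,0,0]},{"delta_pos":[0,0,-0.15],"rot":[0,0,0]},{"delta_pos":[0,0,-0.1],"rot":[0,0,0]},{"delta_pos":[0,0,0],"rot":[0,0,0]}]' 0
python3 -m inch '[{"delta_pos":[0,0,0],"rot":[0,0,0]},{"delta_pos":[0,0,0],"rot":[0,0,0]},{"delta_pos":[0,0,0],"rot":[0,0,0]},{"delta_pos":[0,0,0],"rot":[0,0,0]},{"delta_pos":[0,0,0],"rot":[0,0,0]},{"delta_pos":[0,0,0],"rot":[0,0,0]},{"delta_pos":[0,0,0],"rot":[0,0,0]},{"delta_pos":[0,0,0],"rot":[0,0,0]}]' 255; python3 s.py
```

```text
clock: 4.15
ee_pos: [465.1, -199.7, 28.3]
tool_rot: [-0.387, 0.922, 0.0, -0.0]
wrist_force: [-0.7, -0.3, -0.1]
opening: 85.6
grasp_force: 0.0
clock: 5.15
ee_pos: [465.4, -199.9, 29.1]
tool_rot: [-0.388, 0.922, -0.0, 0.0]
wrist_force: [-0.7, 0.5, 5.7]
opening: 49.6
grasp_force: 63.1
[-0.557  0.597  1.823  0.     0.72  -2.924] [ 465.4 -199.9   29.1] [-0.7  0.5  5.7] 49.623061014356196 63.12400460243225
[[-0.7   -0.715  0.001]
 [-0.715  0.7   -0.   ]
 [-0.    -0.001 -1.   ]] yangle 135.60793758347148 5.15
```

Gripped: opening 49.6 mm, 63 N. Next I lift, and carry it towards the nest while yawing.

```bash
python3 -m inch '[{"delta_pos":[0,0,0.3],"rot":[0,0,0]},{"delta_pos":[0,0,0.5],"rot":[0,0,0]},{"delta_pos":[0,0,0.5],"rot":[0,0,-0.33]},{"delta_pos":[0,0,0.5],"rot":[0,0,-0.33]},{"delta_pos":[0,0,0.5],"rot":[0,0,-0.33]},{"delta_pos":[0,0,0.5],"rot":[0,0,-0.33]},{"delta_pos":[0.1,0.4,0],"rot":[0,0,-0.33]},{"delta_pos":[0.1,0.4,0],"rot":[0,0,-0.33]}]'
python3 -m inch '[{"delta_pos":[0.1,0.4,0],"rot":[0,0,-0.33]},{"delta_pos":[0.1,0.4,0],"rot":[0,0,-0.33]},{"delta_pos":[0.1,0.4,0],"rot":[0,0,-0.33]},{"delta_pos":[0.1,0.4,0],"rot":[0,0,-0.33]},{"delta_pos":[0.1,0.4,0],"rot":[0,0,-0.33]},{"delta_pos":[0.1,0.4,0],"rot":[0,0,-0.33]},{"delta_pos":[0,0,0],"rot":[0,0,-0.33]},{"delta_pos":[0,0,0],"rot":[0,0,-0.2]}]'; python3 s.py
```

```text
clock: 6.15
ee_pos: [484.9, -119.0, 308.4]
tool_rot: [0.124, 0.992, 0.0, 0.0]
wrist_force: [0.7, 0.3, -2.9]
opening: 49.3
grasp_force: 63.7
clock: 7.15
ee_pos: [544.6, 121.0, 307.4]
tool_rot: [0.702, 0.712, -0.001, -0.001]
wrist_force: [-0.0, 0.2, -3.9]
opening: 49.4
grasp_force: 63.6
[ 0.081  0.368  1.323 -0.     1.453  0.068] [544.6 121.  307.4] [-0.   0.2 -3.9] 49.350483951429446 63.635490238666534
[[-0.013  1.    -0.002]
 [ 1.     0.013 -0.   ]
 [-0.    -0.002 -1.   ]] yangle 0.74700608969787 7.15
```

```bash
python3 -m inch '[{"delta_pos":[0,0,0],"rot":[0.33,0,0]},{"delta_pos":[0,0,0],"rot":[0.33,0,0]},{"delta_pos":[0,0,0],"rot":[0.33,0,0]},{"delta_pos":[0,0,0],"rot":[0.33,0,0]},{"delta_pos":[0,0,0],"rot":[0,0,0]}]'; python3 s.py
```

```text
clock: 7.78
ee_pos: [544.8, 118.1, 306.0]
tool_rot: [0.662, 0.669, 0.24, -0.239]
wrist_force: [-0.3, -0.6, -2.6]
opening: 49.6
grasp_force: 63.8
[-0.268  0.395  1.472  0.662  1.508 -0.402] [544.8 118.1 306. ] [-0.3 -0.6 -2.6] 49.556238732665804 63.82334500551224
[[-0.01   1.    -0.001]
 [ 0.771  0.008  0.637]
 [ 0.637  0.005 -0.771]] yangle 0.4744347250149617 7.775
```

```bash
python3 -m inch '[{"delta_pos":[0.1,0.1,0],"rot":[0.336,0,0]},{"delta_pos":[0.1,0.1,0],"rot":[0.336,0,0]},{"delta_pos":[0.1,0.1,0],"rot":[0.336,0,0]},{"delta_pos":[0.1,0.1,0],"rot":[0.336,0,0]},{"delta_pos":[0.1,0.1,0],"rot":[0.336,0,0]},{"delta_pos":[0,0,0],"rot":[0,0,0]},{"delta_pos":[0,0,0],"rot":[0,0,0]}]'; python3 s.py
python3 - <<'E'
from h import *
t=cam("top");s=cam("side")
st=bot.read_state(); p=st["ee_pos"]; crops=[]
for d in(t,s):
    u,v=map(int,proj(d,p)); print(u,v); x=min(max(u-50,0),540);y=min(max(v-50,0),300)
    crops.append(cv2.resize(d["pixels"][y:y+100,x:x+100,::-1],None,fx=4,fy=4,interpolation=cv2.INTER_CUBIC))
cv2.imwrite("pics/tilt.png",np.hstack(crops))
E
```

```text
clock: 8.65
ee_pos: [594.7, 171.1, 308.9]
tool_rot: [0.496, 0.506, 0.502, -0.495]
wrist_force: [-0.0, 0.4, -2.6]
opening: 49.5
grasp_force: 64.0
[-0.333  0.752  1.527  1.343  1.82  -0.755] [594.7 171.1 308.9] [-0.   0.4 -2.6] 49.47289273827671 63.95454257726669
[[-0.017  1.    -0.002]
 [ 0.005  0.003  1.   ]
 [ 1.     0.017 -0.005]] yangle 0.1466551410327721 8.65
248 161
252 190
```

View pics/tilt.png

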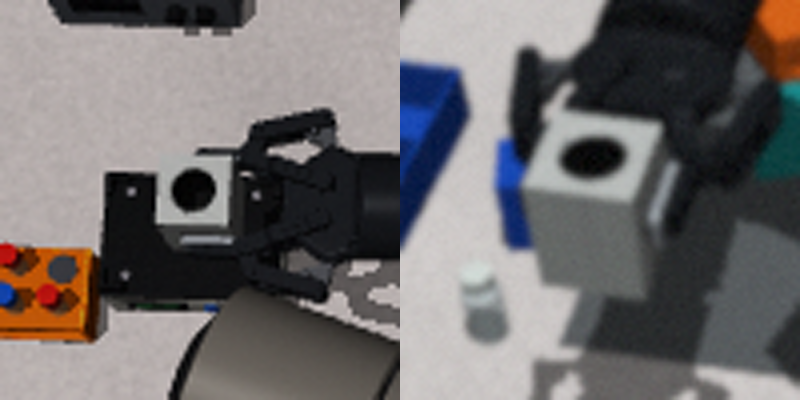

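The bore opens straight up: it is the black disc at top ≈(246,158), with the block firmly between the pads. Now I'll move over the nest and lower.

```bash
python3 -m inch '[{"delta_pos":[0.1,0.1,-0.2],"rot":[0,0,0]},{"delta_pos":[0.1,0.1,-0.2],"rot":[0,0,0]},{"delta_pos":[0.1,0.1,-0.2],"rot":[0,0,0]},{"delta_pos":[0.1,0.1,-0.2],"rot":[0,0,0]},{"delta_pos":[0.1,0.1,-0.2],"rot":[0.01,0,0]},{"delta_pos":[0,0,-0.13],"rot":[0,0,0]},{"delta_pos":[0,0,0],"rot":[0,0,0]},{"delta_pos":[0,0,0],"rot":[0,0,0]}]'; python3 s.py
python3 - <<'E'
from h import *
p=bot.read_state()["ee_pos"]; crops=[]; L=[]
for n in("top","side"):
    d=cam(n)
    u,v=map(int,proj(d,p+[0,0,33])); x=min(max(u-50,0),540);y=min(max(v-50,0),300)
    crops.append(cv2.resize(d["pixels"][y:y+100,x:x+100,::-1],None,fx=4,fy=4,interpolation=cv2.INTER_CUBIC))
    g=d["pixels"].max(2); m=(g<45).astype(np.uint8); k,_,S,C=cv2.connectedComponentsWithStats(m)
    c=min((i for i in range(1,k) if S[i][4]>15),key=lambda i:np.hypot(*(C[i]-[u,v]))); print(n,u,v,S[c],C[c])
    a=ray(d,*C[c],228); o=np.array(d["xyz"]); L.append((o,(a-o)/np.linalg.norm(a-o))); print(a)
A=np.column_stack([L[0][1],-L[1][1]]);k=np.linalg.lstsq(A,L[1][0]-L[0][0],rcond=None)[0]
print(L[0][0]+k[0]*L[0][1],L[1][0]+k[1]*L[1][1])
cv2.imwrite("pics/fin.png",np.hstack(crops))
E
```

```text
clock: 9.75
ee_pos: [645.2, 219.8, 196.5]
tool_rot: [0.495, 0.503, 0.506, -0.497]
wrist_force: [-0.4, -0.7, -3.1]
opening: 49.2
grasp_force: 64.0
[-0.236  0.98   1.412  1.4    1.734 -0.852] [645.2 219.8 196.5] [-0.4 -0.7 -3.1] 49.17714742363772 63.96888613700867
[[-0.018  1.     0.001]
 [-0.005 -0.001  1.   ]
 [ 1.     0.018  0.005]] yangle -0.033790393459651756 9.75
top 237 153 [232 149  10   9  72] [236.61111111 153.06944444]
[646.97749675 222.22021451 228.        ]
side 224 234 [218 231  14  10  97] [224.64948454 235.22680412]
[645.7929891  220.45638785 228.        ]
[646.28131221 221.80208553 230.12090764] [645.05810288 221.65892397 229.69116737]
```

View pics/fin.png

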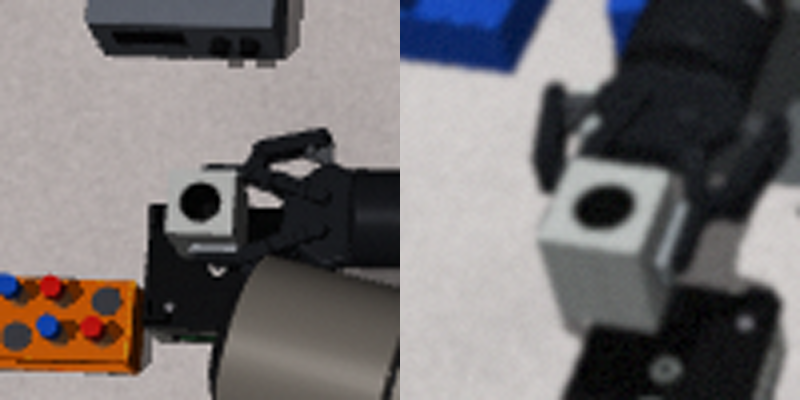

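The bore mouth triangulates to (645.7,221.7,230), against a nest centre of (644.8,222.5). The underside is about 10 cm above the nest. One small levelling correction (1°), then settle and hand in.

```bash
python3 -m inch '[{"delta_pos":[-0.01,0.01,-0.02],"rot":[-0.01,0.034,0]},{"delta_pos":[0,0,0],"rot":[0,0,0]},{"delta_pos":[0,0,0],"rot":[0,0,0]},{"delta_pos":[0,0,0],"rot":[0,0,0]},{"delta_pos":[0,0,0],"rot":[0,0,0]},{"delta_pos":[0,0,0],"rot":[0,0,0]}]'; python3 s.py; python3 -c "
from station import bot
print(bot.finish_job())"
```

```text
clock: 10.6
ee_pos: [644.1, 221.3, 193.3]
tool_rot: [0.501, 0.499, 0.5, -0.5]
wrist_force: [0.6, -0.5, -2.5]
opening: 49.5
grasp_force: 64.0
[-0.234  0.982  1.415  1.397  1.729 -0.838] [644.1 221.3 193.3] [ 0.6 -0.5 -2.5] 49.46391909749561 63.9700573682785
[[ 0.002  1.     0.   ]
 [-0.    -0.     1.   ]
 [ 1.    -0.002  0.   ]] yangle -0.007944928882449614 10.6
the job is handed in; nothing more can be done
None
```

I handed the job in at about 10.6 s: the aluminium adapter is held steady in the gripper with its bore straight up, and its underside is about 10 cm above the middle of the heater-shaker nest.

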